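Tip a tin out of the packed crate and stand it on the dish

TASK

Take the tin with the round mark on its lid out of the tightly packed crate: it has no finger room, so tip it forward with a fingertip on its lid until it leans on the sloping front rest, let go, then grip it by its sides, lift it out and stand it gently upright in the middle of the white dish. Leave all the other tins standing in their places in the crate, and do not disturb the dish, canister or pencil cup.

Things in the scene. Friction and masses are not known exactly. Their poses are not given: they have to be found in the camera images.
- round_tin: Wanted tin: plain metal, rigid (lid stays on), square-cornered, 36 mm deep (x) x 40 mm wide (y) x 140 mm tall, 0.17 to 0.35 kg. Origin: centre of underside; z up its height, x to the back of the crate. In the front row, one of the three middle places, with a flat dark disc (26 mm, too flat to pinch) on the lid. Under 1 mm to each neighbour; all tins equally tall: no finger fits beside or behind.
- lid (a point): Centre of the flat lid of round_tin, 140 mm above its underside. A shut fingertip pressed here (some 5 N) grips well enough to drag the top forward, to crate -x. The tin turns about its front bottom edge, overbalances at about 0.25 rad, then stays leaning at about 0.42 rad on the rest: its top then stands clear in front of the row, free to grip by its two sides 40 mm apart.
- crate: Pale wooden crate, fixed. Origin: centre of underside below the pack; x to its back, y along its rows. Floor 8 mm thick, inside 203 mm (y) x 73 mm (x, -36.5 to +36.5). Two rows of five tins, pitch 40.4 mm in y, centred at x = -18 (front row) and +18 mm (back); tops 148 mm above the table. Boards 8 mm: back wall 100 mm high, side walls 60 mm.
- rest_top (a point): Middle of the top edge of the crate's sloping front rest, a fixed 6 mm board as wide as the crate. It starts at the front row's feet (crate x = -37, z = 8 mm) and rises 60 mm along its slope, leaning 0.42 rad away from the row, to 63 mm above the table. Grip the leaning tin firmly: held lightly it swings about the finger pads.
- dish: White round ceramic dish, loose, 0.5 kg, 150 mm across the rim and 16 mm high, flat inside floor 6 mm above the table and about 125 mm across. Origin: centre of its underside.
- front_right: Same tin as round_tin but with a straight dark bar (8 x 30 mm) on the lid; right end (-y) of the front row. Origin: centre of underside.
- front_left: Same tin as round_tin but with a straight dark bar (8 x 30 mm) on the lid; left end (+y) of the front row. Origin: centre of underside.
- mid_a: Same tin as round_tin but with a straight dark bar (8 x 30 mm) on the lid; one of the three middle places of the front row.
- mid_b: Same tin as round_tin but with a straight dark bar (8 x 30 mm) on the lid; one of the three middle places of the front row.
- back0: Same tin as round_tin but with a straight dark bar (8 x 30 mm) on the lid; back row, place 1 of 5 from -y to +y.
- back1: Same tin as round_tin but with a straight dark bar (8 x 30 mm) on the lid; back row, place 2 of 5 from -y to +y.
- back2: Same tin as round_tin but with a straight dark bar (8 x 30 mm) on the lid; back row, place 3 of 5 from -y to +y.
- back3: Same tin as round_tin but with a straight dark bar (8 x 30 mm) on the lid; back row, place 4 of 5 from -y to +y.
- back4: Same tin as round_tin but with a straight dark bar (8 x 30 mm) on the lid; back row, place 5 of 5 from -y to +y.
- canister: Bystander: loose round stainless steel canister with lid and knob, 88 mm across, 130 mm tall. Origin: centre of underside.
- pencil_cup: Bystander: loose clear acrylic pencil cup, 72 mm across, 100 mm tall. Origin: centre of underside.
- winder: Bystander: blue plastic bobbin winder with a crank, fixed, base 100 x 70 mm, 106 mm tall. Origin: centre of underside.
Things that resemble listed ones, but are neither listed nor needed, are in the scene too. Leave any orange, pink or turquoise look-alike of the back2 alone.

How it is judged:
By the outcome, as a careful person would: the job done as asked, in the order asked, and still so for the second after the job is handed in, with the robot touching nothing.
It also fails if it takes over 59 s, if anything falls off the work surface, if the arm or the gripper's body presses on something with over 40 N, if the wrist force passes 120 N, or if a joint passes its speed limit or range.

ROBOT

A 6-joint arm with a two-finger parallel gripper is mounted at the origin on the work surface. World frame = base frame: x ahead of the robot, y to its left, z up, the work surface at z = 0. Lengths are in m, angles in rad, forces in N, time in s.
With the tool pointing down it reaches from about 0.25 to 0.775 m from the base axis. Payload 4 kg.
Tool frame: the origin (TCP) lies midway between the tips of the shut fingers; the grasp point (between the pads) lies 19 mm behind it; z points along the fingers, y is the direction in which the jaws open and shut (so a half turn about z gives the same grasp; the last joint's range is limited). The gripper opens to 94 mm and grips with 3 to 60 N. Pads are 16 mm wide; open, the fingers measure 119 mm over their backs; the gripper's body (75 mm by 177 mm) begins 78 mm behind the grasp point.
Start: joints at [-1.229, 0.087, 1.371, -0, 1.684, -0.103], TCP at [0.237, -0.497, 0.206] pointing down, gripper open.
Joint ranges: [-3.1, 3.1], [-0.76, 2.03], [0.27, 2.55], [-1.08, 4.22], [0.17, 2.65], [-2.57, 2.57]. Speed limits (rad/s): [2.79, 2.79, 3.14, 3.14, 3.14, 3.14].

INTERFACE

Orientations are given as [roll, pitch, yaw] about the fixed x, y, z axes, in that order (R = Rz(yaw) Ry(pitch) Rx(roll)).
In Python, from bench import robot, cams gives the robot as it stands.
- The arm moves only by the tool step_arm, never from a script. Its argument "plan" is a list that holds one entry, the list of rows, each a list of 5 numbers: the shift along the world's x, y, z in mm, then the turn about the world's z in rad, then the opening in per cent of the stroke, from 0 (shut) to 100 (fully open). In form: [[[tx, ty, tz, turn, fingers], ...]]. A call has 1 to 8 rows; each row is the pose to reach, as a shift and turn from the pose commanded when the call began; what a row does not reach only later rows make up. A row lasts 1/12 s, in which the tool goes at most 41.7 mm and 7.16 degrees, less where a joint would pass 70% of its speed; a pose out of reach is approached as far as the arm can. A call with a gripper value outside its range is refused whole. The fingers move at their own pace and stop on an object; the grip force is fixed at half the most. Time passes only in rows, so rows that repeat a pose let the fingers close. It gives the time, the measured TCP pose, the force and the opening at its end, in the units of the state.
- robot.get_obs(): the state, without advancing time (a new reading comes with each control period).
- cams.snapshot(name): name is "side" or "top" or "wrist"; returns a dict with "frame" (420x560x3 uint8, red, green, blue), "camera_matrix" (3x3 intrinsics, pixels), "k1" (the pictures are not rectified: a ray, as slopes to the right and down, at radius r is drawn at 1 + k1 r^2 times it, then the intrinsics apply), "origin" and "attitude" of the camera in the world; the wrist camera has in their place "T_tool_cam" (4x4, takes a point from camera to tool coordinates, whose origin is the TCP and whose axes are the flange's). Camera axes: x right, y down, z forward; pixel columns grow to the right and rows downward; lengths in m; the calibration is good to about 2 mm. A picture is of the moment at which its call begins: read the wrist's pose just before it. There is no depth.
- robot.close_job(): hands the job in, once; it reports no verdict.
The state is a dict: "time": time; "joint_positions": joint angles; "qvel": joint speeds; "joint_torque": joint torques, N m; "tool_pos": TCP position; "ee_rot": TCP orientation; "wrist_force": force on the tool from outside, world axes, zero at the start; "wrist_torque": the same for the moment, N m; "width": finger opening in m.
Only numpy, scipy, OpenCV 4.12 (cv2) and the standard library are available. Lean on these libraries where they do the work, as an engineer would, in place of code of your own. Each camera call takes 0.05 s, during which the arm holds its last target. There are 200 camera calls.

## Working session

There is one attempt and no reset: what is moved stays moved. The work goes in short steps, Python scripts to look and compute and a tool call to move; the robot and the scene stay as the last step left them, time stands still between calls to the robot, and variables do not carry over. Pictures are saved under pics/ and viewed, about 8 in all and at most 12, crops included, and the job is handed in when it is done.

Besides the shell and the picture viewer there is one more tool, called after "Emit:" in YAML: its name, and indented under it one key for each argument. step_arm: Moves the arm, as the interface text tells. Its arguments: {"type":"object","properties":{"plan":{"type":"array"}},"required":["plan"]}

```bash
mkdir -p pics; ls
cat > h.py <<'E'
import numpy as np, cv2
from bench import robot, cams
from scipy.spatial.transform import Rotation as Ro
def snap(n,save=None):
    o=robot.get_obs(); s=cams.snapshot(n)
    if n=='wrist':
        T=np.eye(4);r=np.array(o['ee_rot']); T[:3,:3]=r if r.shape==(3,3) else Ro.from_euler('xyz',r).as_matrix()
        T[:3,3]=o['tool_pos'];T=T@np.array(s['T_tool_cam']);s['R'],s['o']=T[:3,:3],T[:3,3]
    else:
        a=np.array(s['attitude']); s['R']=a if a.shape==(3,3) else Ro.from_euler('xyz',a).as_matrix(); s['o']=np.array(s['origin'])
    if save: cv2.imwrite('pics/'+save,s['frame'][:,:,::-1])
    return s
def ray(s,u,v):
    D=np.array([s['k1'],0,0,0,0.])
    K=np.array(s['camera_matrix']); d=(np.array([u,v])-K[:2,2])/[K[0,0],K[1,1]]
    p=d.copy()
    for _ in range(30): p=d/(1+s['k1']*(p@p))
    return s['R']@np.array([p[0],p[1],1.])
def onz(s,u,v,z):
    r=ray(s,u,v); return s['o']+r*(z-s['o'][2])/r[2]
def proj(s,P):
    c=s['R'].T@(np.array(P)-s['o']); p=c[:2]/c[2]; p=p*(1+s['k1']*(p@p)); K=np.array(s['camera_matrix']); return p*[K[0,0],K[1,1]]+K[:2,2]
def tri(obs):
    A=np.zeros((3,3));b=np.zeros(3)
    for s,u,v in obs:
        r=ray(s,u,v);r/=np.linalg.norm(r);M=np.eye(3)-np.outer(r,r);A+=M;b+=M@s['o']
    return np.linalg.solve(A,b)
E
python3 - <<'E'
from h import *
a=snap('top','top0.png');b=snap('side','side0.png');w=snap('wrist','w0.png')
print({k:v for k,v in a.items() if k!='frame'});print({k:v for k,v in b.items() if k!='frame'});print(w['T_tool_cam'],w['R'],w['o'])
print(robot.get_obs())
E
```

```text
pics
{'camera_matrix': array([[493.30102914,   0.        , 280.03329036],
       [  0.        , 493.30102914, 213.28166332],
       [  0.        ,   0.        ,   1.        ]]), 'k1': -0.1565978057813176, 'origin': array([ 0.47391302, -0.00722756,  1.66111467]), 'attitude': array([-3.05612502,  0.01189176, -1.6009542 ]), 'R': array([[-0.03015117, -0.9958662 ,  0.08568206],
       [-0.99947461,  0.03105788,  0.00926869],
       [-0.01189148, -0.08535758, -0.99627942]]), 'o': array([ 0.47391302, -0.00722756,  1.66111467])}
{'camera_matrix': array([[415.13608505,   0.        , 278.01820558],
       [  0.        , 415.13608505, 210.47441223],
       [  0.        ,   0.        ,   1.        ]]), 'k1': -0.003604495423465907, 'origin': array([1.08080066, 0.46387322, 0.94863554]), 'attitude': array([-2.46984945,  0.01752811,  2.34707715]), 'R': array([[-0.70052292,  0.56614505, -0.43445071],
       [ 0.71341463,  0.54062695, -0.4458274 ],
       [-0.01752721, -0.62225581, -0.78261773]]), 'o': array([1.08080066, 0.46387322, 0.94863554])}
[[-1.24344861e-03 -9.74234394e-01 -2.25534474e-01  6.49
[... 365 characters left out ...]
5  ]
{'time': 0.15, 'joint_positions': array([-1.22908316e+00,  8.77563411e-02,  1.37186279e+00,  8.11177289e-08,
        1.68361285e+00, -1.03093152e-01]), 'qvel': array([ 3.89323301e-04, -1.86321597e-03, -5.63716390e-03,  5.57920681e-05,
       -2.23530561e-04, -8.15414100e-04]), 'joint_torque': array([ 1.69489787e-03, -3.40641797e+01, -3.02793288e+01,  7.19978940e-02,
        3.05014593e-02, -1.11135762e-04]), 'tool_pos': array([ 0.23651558, -0.49609025,  0.20461133]), 'ee_rot': array([-3.13996204e+00, -1.68784377e-04,  4.44806186e-01]), 'wrist_force': array([0.37768561, 0.40025412, 0.77303077]), 'wrist_torque': array([-0.04348844,  0.00442677, -0.0001308 ]), 'width': 0.09430505928176973}
```

View pics/top0.png

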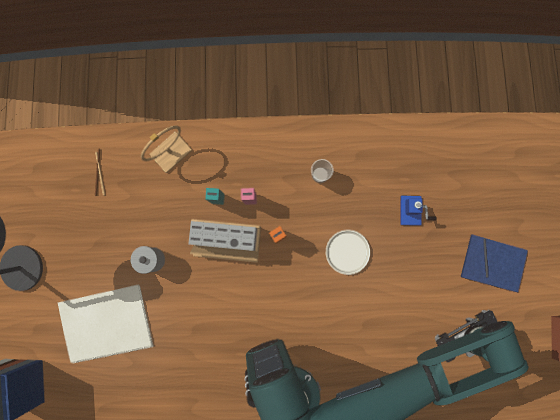

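View pics/side0.png

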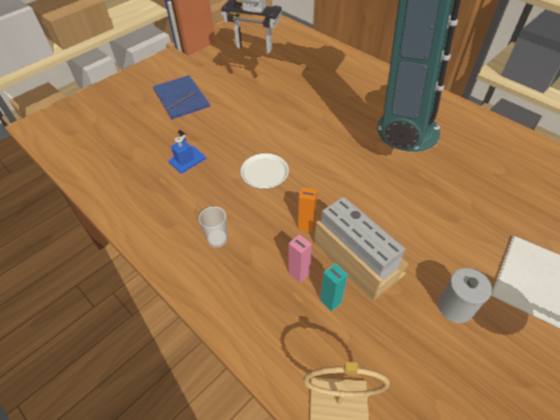

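The top view shows the crate at (223,238), its rest toward the robot, with the round mark at (234,243) in the front row. The dish is at (348,252) and the orange look-alike at (278,235). In the side view the disc is at (355,214) and the dish at (265,171).

Run:
```python
from h import *
t=snap('top');s=snap('side')
def marks(c,box,thr,mn=4):
    x0,y0,x1,y1=box; f=cv2.cvtColor(c['frame'],cv2.COLOR_RGB2GRAY)[y0:y1,x0:x1]
    g=cv2.resize(f,None,fx=4,fy=4,interpolation=cv2.INTER_CUBIC)
    n,l,st,ce=cv2.connectedComponentsWithStats((g<thr).astype(np.uint8))
    return [(x0+(ce[i][0]+.5)/4-.5,y0+(ce[i][1]+.5)/4-.5,st[i][4]/16) for i in range(1,n) if 6<st[i][4]/16<150]
for thr in (80,95):
  for m in marks(t,(188,218,262,252),thr): print('top',thr,np.round(m,1),onz(t,m[0],m[1],.148).round(4))
for m in marks(s,(315,195,405,275),90): print('side',np.round(m,1),onz(s,m[0],m[1],.148).round(4))
for c,n,box in((t,'top',(318,222,378,282)),(s,'side',(235,150,295,192))):
    x0,y0,x1,y1=box;f=c['frame'][y0:y1,x0:x1].astype(int)
    m=((f.min(2)>150)).astype(np.uint8); cn=max(cv2.findContours(m,0,2)[0],key=cv2.contourArea)
    hull=cv2.convexHull(cn)
    P=np.array([onz(c,u+x0,v+y0,.016)[:2] for u,v in cn[:,0]],np.float32)
    print(n,'dish',cv2.minEnclosingCircle(P), cv2.fitEllipse(cn)[0]+np.array([x0,y0]))
for n,c,b in(('top',t,(180,210,300,270)),('side',s,(290,180,420,300))):
    x0,y0,x1,y1=b; cv2.imwrite(f'pics/{n}c.png',cv2.resize(c['frame'][y0:y1,x0:x1,::-1],None,fx=4,fy=4,interpolation=cv2.INTER_CUBIC))
a=cv2.imread('pics/topc.png');b=cv2.imread('pics/sidec.png')
cv2.imwrite('pics/cc.png',cv2.resize(np.vstack([np.pad(a,((0,0),(0,b.shape[1]-a.shape[1]),(0,0))),b]),None,fx=.82,fy=.82))
```

```text
top 80 [260.  240.8  52. ] [0.5212 0.0708 0.148 ]
top 80 [255.5 234.1   9.1] [0.5421 0.0842 0.148 ]
top 80 [205.6 247.   13.6] [0.5071 0.2391 0.148 ]
top 80 [219.5 248.3   6.5] [0.5019 0.1962 0.148 ]
top 95 [251.6 218.    7.8] [0.5923 0.0948 0.148 ]
top 95 [196.  226.8  11.7] [0.5704 0.268  0.148 ]
top 95 [208.8 228.   11.1] [0.5652 0.2281 0.148 ]
top 95 [221.9 229.3  11.1] [0.5601 0.1874 0.148 ]
top 95 [235.1 230.6  11.7] [0.555  0.1468 0.148 ]
top 95 [247.8 231.8  12.2] [0.5499 0.1075 0.148 ]
top 95 [195.  238.5  10.8] [0.5342 0.2716 0.148 ]
top 95 [207.6 239.8  11. ] [0.5291 0.2323 0.148 ]
top 95 [233.7 242.3  38.6] [0.5189 0.1518 0.148 ]
top 95 [220.6 241.   10.5] [0.5241 0.1922 0.148 ]
top 95 [246.9 243.6  11.9] [0.5139 0.1113 0.148 ]
side [320.9 203.9  36.9] [0.5476 0.0704 0.148 ]
side [316.4 213.3  14.5] [0.5778 0.082  0.148 ]
side [317.8 267.9  91.4] [0.6913 0.1855 0.148 ]
top dish ((0.48005542159080505, -0.21276214718818665), 0.07429002225399017) [348.05539894 252.02100754]
side dish ((0.477023184299469, -0.21133682131767273), 0.07626254111528397) [264.19299507 170.43198776]
```

View pics/cc.png

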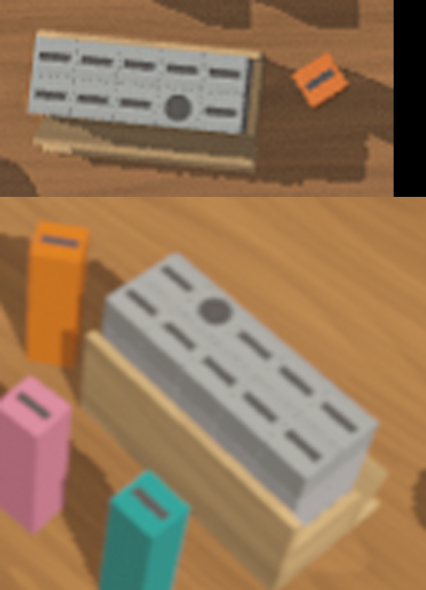

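Emit:
step_arm:
  plan:
    - [[15,30,30,-0.07,0],[30,65,60,-0.14,0],[45,104,60,-0.21,0],[61,142,60,-0.28,0],[77,180,60,-0.35,0],[94,218,60,-0.42,0],[111,256,60,-0.5,0],[128,294,60,-0.57,0]]

```text
time: 0.92
tool_pos: [0.3618, -0.2074, 0.2656]
ee_rot: [3.141, -0.001, -0.13]
wrist_force: [1.0, -0.2, -0.1]
width: 0.0442
```

Emit:
step_arm:
  plan:
    - [[16,38,0,0,0],[32,76,0,0,0],[48,114,0,0,0],[64,152,0,0,0],[80,190,0,0,0],[96,228,0,0,0],[112,266,0,0,0],[128,300,0,0,0]]

```text
time: 1.58
tool_pos: [0.4898, 0.0934, 0.2656]
ee_rot: [-3.141, -0.0, -0.124]
wrist_force: [1.0, 0.1, -0.3]
width: 0.0007
```

Run:
```python
from h import *
t=snap('top');s=snap('side')
print(tri([(t,233.7,242.3),(s,355.6,214.5)]), proj(s,[.519,.152,.148]))
w=snap('wrist','w1.png');o=robot.get_obs();print(o['tool_pos'],o['ee_rot'],o['joint_positions'],o['wrist_force'],o['width'])
print(proj(w,[.519,.152,.148]))
```

```text
[0.51796569 0.15301405 0.15103419] [354.1086505  215.21531294]
[0.48973034 0.09283412 0.2645406 ] [ 3.14105308e+00  1.99368400e-03 -1.20540264e-01] [ 7.36442625e-02 -3.05201222e-02  1.37545870e+00 -1.48560952e-04
  1.79871440e+00  1.76494690e+00] [0.46200869 0.4894739  0.16207222] 0.000717448621650317
[207.55490366 185.33403519]
```

View pics/w1.png

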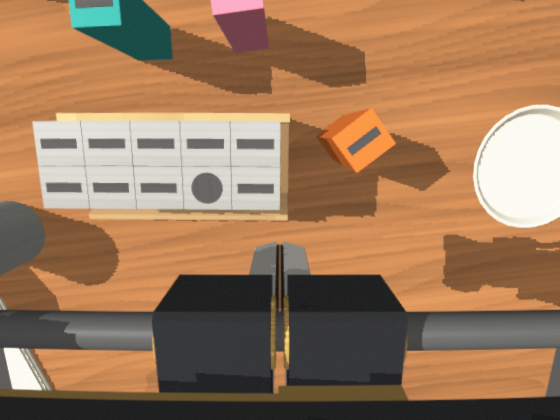

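The wrist view shows the disc at (207,187), within 2 px of the prediction. The rows look level in the image. I'll measure the marks from this view.

Run:
```python
from h import *
w=snap('wrist');t=snap('top')
g=cv2.cvtColor(w['frame'],cv2.COLOR_RGB2GRAY);m=np.zeros_like(g);m[128:205,37:279]=(g[128:205,37:279]<90)
n,l,st,ce=cv2.connectedComponentsWithStats(m)
P=[]
for i in range(1,n):
    if st[i][4]>100:
        p=onz(w,*ce[i],.148);P.append(p);print(ce[i].round(1),st[i][4],p.round(4))
P=np.array(P);f=[p for p in P if p[0]<.54]
d=max(f,key=lambda p:p[1])-min(f,key=lambda p:p[1]);print('yaw',-np.arctan2(d[0],d[1]),np.linalg.norm(d))
i=np.argmax(st[1:,4])+1
D=ce[i] 
k=[j for j in range(1,n) if 195<ce[j][0]<220 and ce[j][1]>170 and st[j][4]>100][0]
print(tri([(t,233.7,242.3),(w,*ce[k])]))
```

```text
Traceback (most recent call last):
ValueError: max() iterable argument is empty
```

Run:
```python
from h import *
w=snap('wrist');t=snap('top')
g=cv2.cvtColor(w['frame'],cv2.COLOR_RGB2GRAY);print(g[187,180:235:6],g[160,180:235:6])
m=np.zeros_like(g);m[128:205,37:279]=(g[128:205,37:279]<125)
n,l,st,ce=cv2.connectedComponentsWithStats(m)
P=[]
for i in range(1,n):
    if 100<st[i][4]<1500:
        p=onz(w,*ce[i],.148);P.append(p);print(ce[i].round(1),st[i][4],p.round(4))
        if st[i][4]>600: print('tri',tri([(t,233.7,242.3),(w,*ce[i])]))
P=np.array(P);f=[p for p in P if p[0]<.54]
d=max(f,key=lambda p:p[1])-min(f,key=lambda p:p[1]);print('yaw',-np.arctan2(d[0],d[1]),np.linalg.norm(d))
```

```text
[213 108 100 103 101 103 157 215 214 104] [214 213 213 213 212 213 212 211 213 214]
[275.  171.7] 186 [0.5225 0.0897 0.148 ]
[198.6 143.1] 319 [0.5534 0.1483 0.148 ]
[247.8 143. ] 321 [0.5484 0.1086 0.148 ]
[ 53.4 144.3] 275 [0.5685 0.268  0.148 ]
[100.1 144. ] 314 [0.5634 0.229  0.148 ]
[148.9 144. ] 314 [0.558  0.1888 0.148 ]
[200.5 187.6] 699 [0.5172 0.1531 0.148 ]
tri [0.51861988 0.15062104 0.15871381]
[ 57.9 188.5] 268 [0.5321 0.2738 0.148 ]
[104.3 187.7] 285 [0.5276 0.2338 0.148 ]
[151.8 187.8] 302 [0.5223 0.1937 0.148 ]
[249.  187.5] 280 [0.5122 0.1129 0.148 ]
yaw -0.05231810976838224 0.18428478710752394
```

Emit:
step_arm:
  plan:
    - [[14,30,0,0,0],[28,59,0,0,0],[28,59,-35,0,0],[28,59,-70,0,0],[28,59,-100,0,0],[28,59,-105,0,0],[28,59,-107,0,0],[28,59,-107,0,0]]

```text
time: 2.6
tool_pos: [0.5182, 0.1488, 0.1598]
ee_rot: [-3.141, -0.002, -0.127]
wrist_force: [0.3, -1.1, -0.7]
width: 0.0006
```

Run:
```python
from h import *
w=snap('wrist','w2.png');o=robot.get_obs();print(o['tool_pos'],o['ee_rot'],o['wrist_force'],o['width'])
print(proj(w,o['tool_pos']),proj(w,[.518,.1525,.148]))
```

```text
[0.51888784 0.14912904 0.16106558] [-3.1405195  -0.00389761 -0.12663897] [ 0.08007758 -0.28740451 -0.12390031] 0.0004958466030103667
[278.57128299 257.9112075 ] [272.86880917 252.20964885]
```

View pics/w2.png

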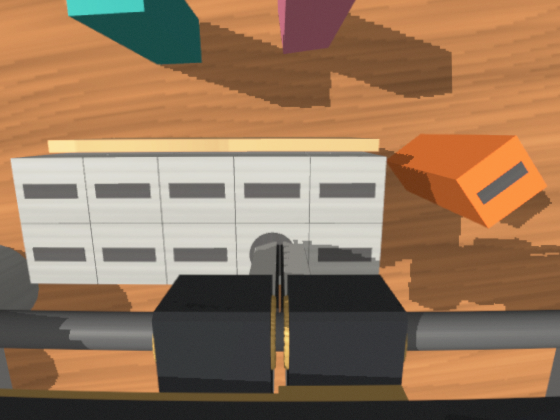

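The disc is at (273,252), and the tip projects to (278,258), about 3 mm too far right. I'll shift left and go down to contact.

Emit:
step_arm:
  plan:
    - [[0,3,-4,0,0],[0,3,-8,0,0],[0,3,-9,0,0],[0,3,-10,0,0],[0,3,-11,0,0],[0,3,-11,0,0]]

```text
time: 3.15
tool_pos: [0.5179, 0.1529, 0.1483]
ee_rot: [-3.141, -0.001, -0.125]
wrist_force: [-0.6, -0.2, 3.2]
width: 0.0005
```

Emit:
step_arm:
  plan:
    - [[0,0,-0.5,0,0],[0,0,-0.5,0,0],[0,0,-0.5,0,0]]

```text
time: 3.4
tool_pos: [0.5181, 0.1529, 0.1483]
ee_rot: [-3.141, -0.002, -0.125]
wrist_force: [-1.3, 0.3, 5.6]
width: 0.0007
```

Emit:
step_arm:
  plan:
    - [[-2,0.25,0.3,0,0],[-4,0.5,0.6,0,0],[-6,0.75,0.9,0,0],[-8,1,1.2,0,0],[-8,1,1.2,0,0]]

```text
time: 3.82
tool_pos: [0.5101, 0.1539, 0.1492]
ee_rot: [-3.141, -0.002, -0.125]
wrist_force: [1.7, -0.0, 4.6]
width: 0.0002
```

Emit:
step_arm:
  plan:
    - [[-3,0.4,0.3,0,0],[-6,0.75,0.6,0,0],[-9,1.1,0.8,0,0],[-12,1.5,1.0,0,0],[-12,1.5,1.0,0,0]]

```text
time: 4.23
tool_pos: [0.4977, 0.1555, 0.1502]
ee_rot: [-3.141, -0.002, -0.125]
wrist_force: [-0.5, 0.2, 5.3]
width: 0.0005
```

Run:
```python
from h import *
s=snap('side');w=snap('wrist');print(robot.get_obs()['wrist_force'])
a=cv2.resize(s['frame'][170:300,290:420,::-1],None,fx=3.2,fy=3.2,interpolation=2)
b=w['frame'][:,:,::-1][:416,180:400]
cv2.imwrite('pics/c3.png',np.hstack([a[:416,:416],b]))
```

```text
[ 0.36759014 -1.47028231  5.47519331]
```

View pics/c3.png

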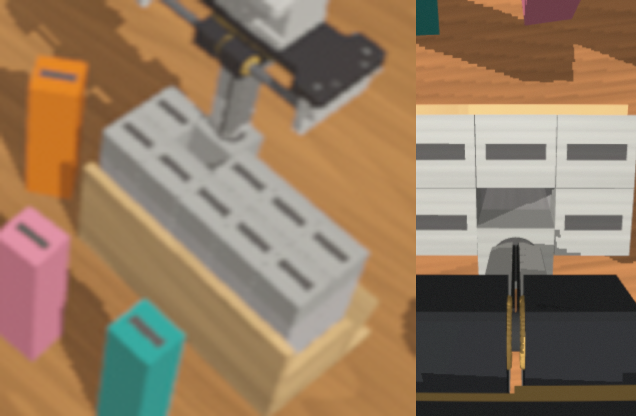

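Both views show the tin tipping forward under the fingertip, leaving a dark gap behind it at (205,145) in the side crop. The neighbours are still standing, so I'll carry on.

Emit:
step_arm:
  plan:
    - [[-3,0.4,0.1,0,0],[-6,0.75,0.1,0,0],[-9,1.1,0.1,0,0],[-12,1.5,0,0,0],[-15,1.9,-0.2,0,0],[-15,1.9,-0.2,0,0]]

```text
time: 4.83
tool_pos: [0.4824, 0.1574, 0.1499]
ee_rot: [-3.141, -0.001, -0.125]
wrist_force: [-1.1, 0.1, 6.4]
width: 0.0004
```

Emit:
step_arm:
  plan:
    - [[-3,0.4,-0.3,0,0],[-6,0.75,-0.7,0,0],[-9,1.1,-1.2,0,0],[-12,1.5,-1.8,0,0],[-12,1.5,-1.8,0,0]]

```text
time: 5.25
tool_pos: [0.4702, 0.159, 0.1484]
ee_rot: [-3.141, -0.001, -0.125]
wrist_force: [-1.4, 0.7, 6.8]
width: 0.0006
```

Emit:
step_arm:
  plan:
    - [[-3,0.4,-0.6,0,0],[-6,0.75,-1.4,0,0],[-9,1.1,-2.2,0,0],[-11,1.4,-2.8,0,0],[-11,1.4,-2.8,0,0]]

```text
time: 5.67
tool_pos: [0.4591, 0.1606, 0.1461]
ee_rot: [-3.14, -0.001, -0.125]
wrist_force: [-2.2, 0.6, 9.0]
width: 0.0002
```

Emit:
step_arm:
  plan:
    - [[0,0,3,0,0],[0,0,10,0,0],[0,0,30,0,0],[0,0,60,0,0],[0,0,80,0,0],[0,0,80,0,100],[0,0,80,0,100]]

```text
time: 6.25
tool_pos: [0.46, 0.1601, 0.2249]
ee_rot: [-3.141, -0.001, -0.125]
wrist_force: [-1.1, 0.8, -0.4]
width: 0.0105
```

Run:
```python
from h import *
s=snap('side');w=snap('wrist','w4.png');o=robot.get_obs();print(o['tool_pos'],o['wrist_force'],o['ee_rot'])
a=cv2.resize(s['frame'][170:300,290:420,::-1],None,fx=3.2,fy=3.2,interpolation=2)
b=w['frame'][:,:,::-1][:416,100:480]
cv2.imwrite('pics/c4.png',np.hstack([a[:416,:416],b]))
u=np.array([.9924,-.123,0]);v=np.array([.123,.9924,0]);c=np.array([.518,.1525,0])
for x in(-18,18):
  for y in(-20,20):
    th=.42;X=18+x; piv=c-u*.018+[0,0,.008]
    P=piv+u*(X*np.cos(th)-140*np.sin(th))/1e3+v*y/1e3+[0,0,(140*np.cos(th)+X*np.sin(th))/1e3]
    print(x,y,P.round(4),proj(w,P).round(1))
```

```text
[0.45878898 0.15984881 0.22247019] [-0.75812031 -0.00499247  0.20144649] [ 3.14037698  0.00324938 -0.12523311]
-18 -20 [0.441  0.1419 0.1358] [305.3 238.8]
-18 20 [0.4459 0.1816 0.1358] [253.7 238.9]
18 -20 [0.4736 0.1378 0.1505] [307.4 200.6]
18 20 [0.4786 0.1775 0.1505] [251.4 200.8]
```

View pics/c4.png

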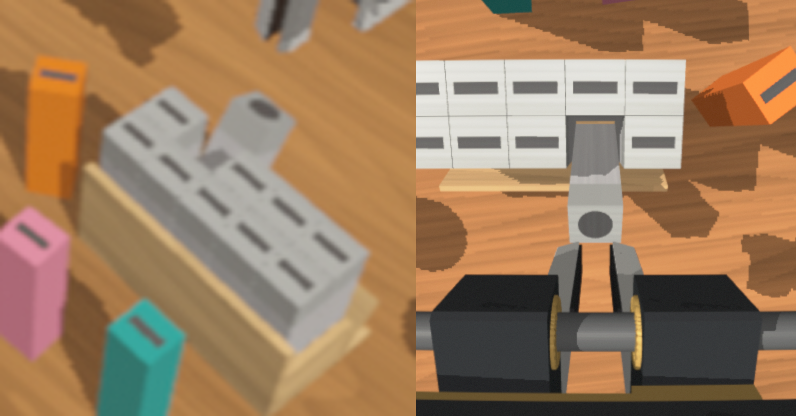

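The tin leans on the rest, with its lid at wrist columns 252–307 and rows 205–243, close to the prediction and centred on the jaws. The other tins are upright. Next I'll open, descend and grip about 100 mm up the tin.

Emit:
step_arm:
  plan:
    - [[7,-0.9,0,0,100],[14.5,-1.7,0,0,100],[14.5,-1.7,0,0,100],[14.5,-1.7,0,0,100],[14.5,-1.7,0,0,100],[14.5,-1.7,-20,0,100],[14.5,-1.7,-45,0,100],[14.5,-1.7,-65,0,100]]

```text
time: 7.02
tool_pos: [0.474, 0.1583, 0.1585]
ee_rot: [-3.142, -0.0, -0.125]
wrist_force: [0.3, 0.9, -0.3]
width: 0.0716
```

Emit:
step_arm:
  plan:
    - [[0,0,-20,0,100],[0,0,-45,0,100],[0,0,-65,0,100],[0,0,-72,0,100],[0,0,-72,0,70],[0,0,-72,0,55],[0,0,-72,0,50],[0,0,-72,0,50]]

```text
time: 7.68
tool_pos: [0.4754, 0.1586, 0.0893]
ee_rot: [-3.14, -0.003, -0.125]
wrist_force: [-0.0, 0.8, -0.2]
width: 0.071
```

Emit:
step_arm:
  plan:
    - [[0,0,-1,0,48],[0,0,-1,0,46],[0,0,-1,0,44],[0,0,-1,0,44],[0,0,-1,0,44],[0,0,-1,0,44]]

```text
time: 8.18
tool_pos: [0.4741, 0.1583, 0.0864]
ee_rot: [3.142, -0.0, -0.125]
wrist_force: [-0.1, -0.9, -0.2]
width: 0.0413
```

Emit:
step_arm:
  plan:
    - [[0,0,0,0,20],[0,0,0,0,0],[0,0,0,0,0],[0,0,0,0,0],[0,0,0,0,0]]

```text
time: 8.6
tool_pos: [0.4741, 0.1583, 0.0864]
ee_rot: [3.141, 0.0, -0.125]
wrist_force: [0.3, -0.2, -0.1]
width: 0.0399
```

Emit:
step_arm:
  plan:
    - [[-0.7,0.1,3,0,0],[-1.5,0.2,7,0,0],[-3,0.4,13,0,0],[-5,0.6,20,0,0],[-7,0.9,28,0,0],[-9,1.1,36,0,0],[-11,1.4,44,0,0],[-11,1.4,44,0,0]]

```text
time: 9.27
tool_pos: [0.464, 0.16, 0.1331]
ee_rot: [-3.141, -0.004, -0.125]
wrist_force: [-0.0, -0.7, -1.8]
width: 0.0395
```

Run:
```python
from h import *
s=snap('side');w=snap('wrist');o=robot.get_obs();print(o['tool_pos'],o['wrist_force'],o['wrist_torque'])
a=cv2.resize(s['frame'][170:300,290:420,::-1],None,fx=3.2,fy=3.2,interpolation=2)
b=w['frame'][:,:,::-1][:416,100:480]
cv2.imwrite('pics/c5.png',np.hstack([a[:416,:416],b]))
```

```text
[0.46344371 0.15985923 0.13117903] [-0.73161912  0.41070924 -2.92518206] [ 0.09800736 -0.00410707 -0.00515739]
```

View pics/c5.png

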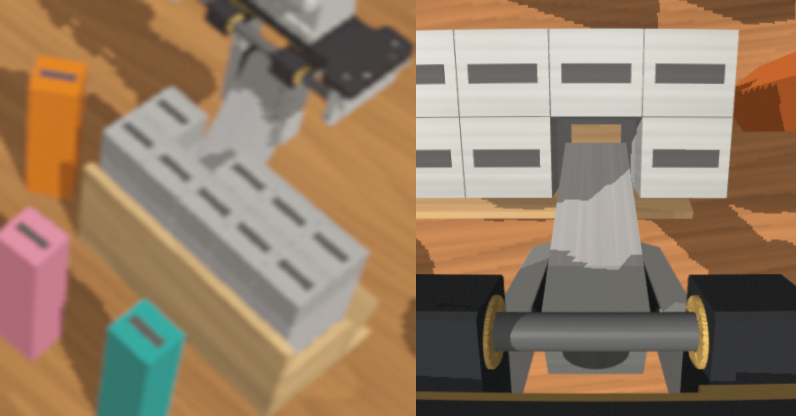

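The tin is firmly held, still at its lean, and rising out of its slot at (595,200) in the wrist half. The neighbours are undisturbed. Picture count is 8. I'll keep lifting.

Emit:
step_arm:
  plan:
    - [[-3,0.4,12,0,0],[-6,0.7,26,0,0],[-10,1.2,44,0,0],[-15,1.8,66,0,0],[-20,2.5,90,0,0],[-25,3,115,0,0],[-30,3.7,130,0,0],[-30,3.7,130,0,0]]

```text
time: 10.03
tool_pos: [0.434, 0.1641, 0.2654]
ee_rot: [-3.138, -0.008, -0.125]
wrist_force: [0.3, -0.1, -2.4]
width: 0.0398
```

Emit:
step_arm:
  plan:
    - [[0,-10,0,0,0],[0,-30,0,0,0],[0,-58,0,0,0],[0,-90,0,0,0],[0,-122,0,0,0],[0,-154,0,0,0],[0,-186,0,0,0],[0,-218,0,0,0]]

```text
time: 10.7
tool_pos: [0.4318, -0.0566, 0.258]
ee_rot: [3.142, 0.004, -0.126]
wrist_force: [0.8, 0.1, -2.5]
width: 0.04
```

Emit:
step_arm:
  plan:
    - [[0,-32,0,0,0],[0,-64,0,0,0],[1,-94,0,0,0],[2,-120,-10,0,0],[2,-140,-30,0,0],[2,-153,-60,0,0],[2,-153,-90,0,0],[2,-153,-90,0,0]]

```text
time: 11.37
tool_pos: [0.4293, -0.206, 0.1604]
ee_rot: [-3.134, 0.018, -0.128]
wrist_force: [-0.8, 1.1, -3.8]
width: 0.0394
```

Run:
```python
from h import *
s=snap('side');w=snap('wrist');o=robot.get_obs();print(o['tool_pos'],o['wrist_force'],o['ee_rot'],o['width'])
a=cv2.resize(s['frame'][90:220,200:330,::-1],None,fx=3.2,fy=3.2,interpolation=2)
b=w['frame'][:,:,::-1][:416,100:480]
cv2.imwrite('pics/c6.png',np.hstack([a[:416,:416],b]))
f=w['frame'].astype(int);print(proj(w,[.4785,-.212,.006]))
u=np.array([.9922,-.1247,0]);v=np.array([.1247,.9922,0]);T=np.array(o['tool_pos'])
for th in(.3,.42,.5):
  for y in(-20,20):
    for X,d in((0,0),(36,0),(36,140)):
      P=T+[0,0,.019]+(u*((X-18)*np.cos(th)-(d-100)*np.sin(th))+v*y+np.array([0,0,(d-100)*np.cos(th)+(X-18)*np.sin(th)]))/1e3
      p=proj(s,P);print(th,y,X,d,((p-[200,90])*3.2).round(),(proj(w,P)+[316,0]).round(), P[2].round(4))
```

```text
[ 0.43333786 -0.20711056  0.16788766] [ 0.13585347  0.32829919 -2.04875003] [-3.13906039  0.0057806  -0.12592193] 0.04025195252172122
[279.85729077 149.01903636]
0.3 -20 0 0 [216. 176.] [624. 201.] 0.086
0.3 -20 36 0 [186. 184.] [626. 155.] 0.0967
0.3 -20 36 140 [216.  49.] [654. 305.] 0.2304
0.3 20 0 0 [242. 199.] [569. 201.] 0.086
0.3 20 36 0 [212. 207.] [567. 155.] 0.0967
0.3 20 36 140 [245.  71.] [538. 305.] 0.2304
0.42 -20 0 0 [206. 180.] [624. 186.] 0.0882
0.42 -20 36 0 [177. 184.] [627. 139.] 0.1029
0.42 -20 36 140 [221.  46.] [653. 319.] 0.2308
0.42 20 0 0 [232. 203.] [569. 186.] 0.0882
0.42 20 36 0 [203. 207.] [566. 140.] 0.1029
0.42 20 36 140 [249.  68.] [538. 319.] 0.2308
0.5 -20 0 0 [199. 182.] [625. 175.] 0.0905
0.5 -20 36 0 [171. 183.] [628. 129.] 0.1078
0.5 -20 36 140 [224.  44.] [653. 328.] 0.2306
0.5 20 0 0 [225. 205.] [568. 175.] 0.0905
0.5 20 36 0 [197. 206.] [565. 129.] 0.1078
0.5 20 36 140 [253.  67.] [539. 328.] 0.2306
```

View pics/c6.png

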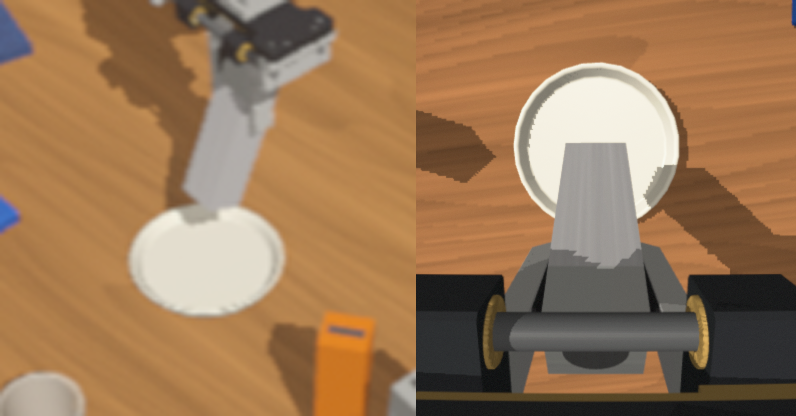

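The tin hangs at about 0.41 rad, with its bottom rear edge at wrist row 142. The dish rim is centred at composite (597,144), as predicted. I'll lower it over the dish.

Emit:
step_arm:
  plan:
    - [[0,0,-12,0,0],[0,0,-27,0,0],[0,0,-42,0,0],[0,0,-57,0,0],[0,0,-68,0,0],[0,0,-75,0,0],[0,0,-79,0,0],[0,0,-79,0,0]]

```text
time: 12.13
tool_pos: [0.4352, -0.2074, 0.0912]
ee_rot: [3.142, 0.0, -0.125]
wrist_force: [0.0, 0.3, -3.1]
width: 0.0398
```

Emit:
step_arm:
  plan:
    - [[0,0,-0.5,0,0],[0,0,-1,0,0],[0,0,-2,0,0],[0,0,-3,0,0],[0,0,-3,0,0]]

```text
time: 12.55
tool_pos: [0.4352, -0.2076, 0.0885]
ee_rot: [3.141, -0.0, -0.125]
wrist_force: [-0.5, 0.1, -2.8]
width: 0.0397
```

Emit:
step_arm:
  plan:
    - [[0,0,-0.5,0,0],[0,0,-1,0,0],[0,0,-1.5,0,0],[0,0,-2,0,0],[0,0,-2,0,0]]

```text
time: 12.97
tool_pos: [0.435, -0.2075, 0.0862]
ee_rot: [3.142, 0.0, -0.125]
wrist_force: [0.4, 0.3, -2.8]
width: 0.0397
```

Emit:
step_arm:
  plan:
    - [[0,0,-0.5,0,0],[0,0,-1,0,0],[0,0,-1.5,0,0],[0,0,-1.5,0,0]]

```text
time: 13.3
tool_pos: [0.4351, -0.2075, 0.0847]
ee_rot: [-3.142, 0.0, -0.125]
wrist_force: [-0.1, 0.2, -3.0]
width: 0.0398
```

Emit:
step_arm:
  plan:
    - [[0,0,-0.5,0,0],[0,0,-1,0,0],[0,0,-1.5,0,0],[0,0,-1.5,0,0]]

```text
time: 13.63
tool_pos: [0.4352, -0.2076, 0.0843]
ee_rot: [3.141, -0.0, -0.125]
wrist_force: [-2.4, 0.7, 2.8]
width: 0.0398
```

Emit:
step_arm:
  plan:
    - [[1.8,-0.2,0.4,0,0],[3.6,-0.4,0.8,0,0],[5.4,-0.7,1.2,0,0],[7.1,-0.9,1.5,0,0],[9,-1.1,1.8,0,0],[9,-1.1,1.8,0,0]]

```text
time: 14.13
tool_pos: [0.4447, -0.2086, 0.0847]
ee_rot: [-3.141, -0.0, -0.125]
wrist_force: [1.0, 0.2, -2.5]
width: 0.0398
```

```bash
cat > d.py <<'E'
from h import *
for n,box in(('top',(318,222,378,282)),('side',(225,140,305,202))):
    c=snap(n);x0,y0,x1,y1=box;f=c['frame'][y0:y1,x0:x1].astype(int)
    m=((f.min(2)>150)).astype(np.uint8); cn=max(cv2.findContours(m,0,2)[0],key=cv2.contourArea)
    P=np.array([onz(c,u+x0,v+y0,.016)[:2] for u,v in cn[:,0]],np.float32)
    print(n,cv2.minEnclosingCircle(P),P.min(0),P.max(0))
w=snap('wrist','wd.png');o=robot.get_obs();print(o['tool_pos'],o['wrist_force'])
T=np.array(o['tool_pos']);u=np.array([.9922,-.1247,0])
g=cv2.cvtColor(w['frame'],cv2.COLOR_RGB2GRAY);print('col280',g[100:260:4,280])
for th in(0,.1,.2,.3,.35,.42,.48):
  P=T+[0,0,.019]+(u*(18*np.cos(th)+99*np.sin(th))+np.array([0,0,-99*np.cos(th)+18*np.sin(th)]))/1e3; print(th,'back edge row',proj(w,P)[1].round(1),(P-[.4785,-.212,0]).round(4))
E
python3 d.py
```

```text
top ((0.49894025921821594, -0.21203988790512085), 0.07081062346696854) [ 0.48310527 -0.28261814] [ 0.5526812  -0.14146164]
side ((0.45376428961753845, -0.23142364621162415), 0.10690948367118835) [ 0.35924652 -0.3071415 ] [ 0.5520894  -0.13757882]
[ 0.44412517 -0.20850156  0.08478767] [-0.04062932 -0.08085793 -2.66411171]
col280 [242 242 242 242 242 242 241 242 241 241 241 158 157 157 159 156 158 158
 156 157 156 156 155 155 156 156 154 154 154 154 156 154 155 154 153 153
 152 153 152 154]
0 back edge row 197.8 [-0.0165  0.0013  0.0048]
0.1 back edge row 184.9 [-0.0068  0.      0.0071]
0.2 back edge row 172.2 [ 0.0026 -0.0012  0.0103]
0.3 back edge row 159.6 [ 0.0117 -0.0023  0.0145]
0.35 back edge row 153.4 [ 0.0161 -0.0028  0.017 ]
0.42 back edge row 144.7 [ 0.022  -0.0036  0.0207]
0.48 back edge row 137.3 [ 0.0268 -0.0042  0.0243]
```

The pads held it rigidly and the edge slid: the tilt is still 0.42 and the dish hasn't moved. I'll go back and press harder before pivoting.

Emit:
step_arm:
  plan:
    - [[0,0,3,0,0],[-5,0.6,3,0,0],[-9,1.1,2,0,0],[-9,1.1,0.5,0,0],[-9,1.1,-1,0,0],[-9,1.1,-2.5,0,0],[-9,1.1,-4,0,0],[-9,1.1,-4,0,0]]

```text
time: 14.95
tool_pos: [0.435, -0.2076, 0.0841]
ee_rot: [3.141, -0.0, -0.125]
wrist_force: [-5.5, 3.6, 12.6]
width: 0.0398
```

Emit:
step_arm:
  plan:
    - [[2,-0.2,0.2,0,0],[4,-0.5,0.5,0,0],[6,-0.7,0.8,0,0],[8,-1,1.1,0,0],[8,-1,1.1,0,0]]

```text
time: 15.37
tool_pos: [0.4417, -0.2084, 0.0848]
ee_rot: [3.141, 0.003, -0.125]
wrist_force: [-8.5, 2.9, 11.5]
width: 0.0402
```

```bash
python3 d.py
```

```text
top ((0.4972774386405945, -0.21197998523712158), 0.07099146395921707) [ 0.47977978 -0.28261814] [ 0.5526812  -0.14134182]
side ((0.45376428961753845, -0.23142364621162415), 0.10690948367118835) [ 0.356987   -0.30581093] [ 0.5520894  -0.13757882]
[ 0.44165725 -0.20837406  0.08476712] [-7.09473442  3.5159266  11.10295306]
col280 [242 241 241 242 242 241 241 241 241 240 240 240 240 163 153 151 152 150
 152 151 151 152 152 151 151 149 151 150 148 151 149 148 149 150 149 149
 147 148 148 148]
0 back edge row 197.4 [-0.019   0.0014  0.0048]
0.1 back edge row 184.6 [-0.0093  0.0002  0.0071]
0.2 back edge row 171.9 [ 0.0002 -0.001   0.0103]
0.3 back edge row 159.3 [ 0.0092 -0.0022  0.0145]
0.35 back edge row 153.0 [ 0.0136 -0.0027  0.0169]
0.42 back edge row 144.3 [ 0.0195 -0.0035  0.0207]
0.48 back edge row 137.0 [ 0.0244 -0.0041  0.0243]
```

Working: the edge is at row 151, so the tilt is about 0.365, and the dish is still. I'll continue the arc under the same pressure.

Emit:
step_arm:
  plan:
    - [[2,-0.2,0,0,0],[4,-0.5,0.2,0,0],[6,-0.7,0.5,0,0],[8,-1,0.8,0,0],[10,-1.3,1.0,0,0],[12,-1.5,1.1,0,0],[12,-1.5,1.1,0,0]]

```text
time: 16.1
tool_pos: [0.4537, -0.2099, 0.0853]
ee_rot: [3.141, 0.004, -0.125]
wrist_force: [-6.2, 2.9, 9.2]
width: 0.0398
```

```bash
python3 d.py
```

```text
top ((0.5107835531234741, -0.2074611335992813), 0.06654394418001175) [ 0.49308577 -0.2732203 ] [ 0.5526812  -0.14170197]
side ((0.4571361541748047, -0.2282140851020813), 0.10228534042835236) [ 0.36719579 -0.3060589 ] [ 0.5520894  -0.13757882]
[ 0.45371033 -0.20987595  0.08526863] [-5.53080442  1.94170797 10.66274496]
col280 [242 242 242 242 242 241 242 242 241 241 241 240 240 241 240 240 240 171
 144 143 143 144 143 144 144 144 143 143 143 142 143 142 142 142 139 140
 141 142 141 141]
0 back edge row 197.3 [-0.0069 -0.0001  0.0053]
0.1 back edge row 184.5 [ 0.0028 -0.0013  0.0076]
0.2 back edge row 171.8 [ 0.0122 -0.0025  0.0108]
0.3 back edge row 159.2 [ 0.0213 -0.0037  0.015 ]
0.35 back edge row 153.0 [ 0.0257 -0.0042  0.0174]
0.42 back edge row 144.3 [ 0.0316 -0.005   0.0212]
0.48 back edge row 136.9 [ 0.0364 -0.0056  0.0248]
```

Emit:
step_arm:
  plan:
    - [[2.5,-0.3,0.1,0,0],[5,-0.6,0.1,0,0],[7.5,-0.9,0.1,0,0],[10,-1.2,0.1,0,0],[12.5,-1.5,0,0,0],[15,-1.8,-0.2,0,0],[15,-1.8,-0.2,0,0]]

```text
time: 16.83
tool_pos: [0.4688, -0.2118, 0.0846]
ee_rot: [3.141, 0.004, -0.125]
wrist_force: [-5.6, 1.0, 7.0]
width: 0.0399
```

```bash
python3 d.py
```

```text
top ((0.5311933159828186, -0.19640138745307922), 0.032511740922927856) [ 0.5097339 -0.2269957] [ 0.5426559  -0.16580708]
side ((0.44066476821899414, -0.22121471166610718), 0.112345851957798) [ 0.33622518 -0.28889453] [ 0.5520894  -0.13757882]
[ 0.46880425 -0.21177474  0.08465536] [-3.99510858  0.88126884  7.21497475]
col280 [130 236 222 152 157 216 241 241 242 242 241 241 241 241 241 240 241 241
 240 241 241 239 162 132 133 132 133 131 133 130 134 132 132 132 131 131
 129  96  97  94]
0 back edge row 197.4 [ 0.0082 -0.002   0.0047]
0.1 back edge row 184.6 [ 0.0179 -0.0032  0.0069]
0.2 back edge row 171.9 [ 0.0273 -0.0044  0.0102]
0.3 back edge row 159.3 [ 0.0364 -0.0056  0.0144]
0.35 back edge row 153.0 [ 0.0408 -0.0061  0.0168]
0.42 back edge row 144.3 [ 0.0467 -0.0069  0.0206]
0.48 back edge row 137.0 [ 0.0515 -0.0075  0.0242]
```

Emit:
step_arm:
  plan:
    - [[2,-0.2,-0.2,0,0],[4,-0.5,-0.4,0,0],[6,-0.7,-0.7,0,0],[8.5,-1,-1.1,0,0],[9.5,-1.1,-1.3,0,0],[9.5,-1.1,-1.3,0,0]]

```text
time: 17.48
tool_pos: [0.4784, -0.213, 0.0835]
ee_rot: [3.141, 0.003, -0.125]
wrist_force: [-5.0, 0.7, 7.1]
width: 0.0397
```

```bash
python3 d.py
python3 - <<'E'
from h import *
s=snap('side');w=snap('wrist')
a=cv2.resize(s['frame'][90:220,200:330,::-1],None,fx=3.2,fy=3.2,interpolation=2)
b=w['frame'][:,:,::-1][:416,100:480]
cv2.imwrite('pics/c7.png',np.hstack([a[:416,:416],b]))
E
```

```text
top ((0.4241597652435303, -0.22070619463920593), 0.032357364892959595) [ 0.4055929 -0.252559 ] [ 0.4556127  -0.19180104]
side ((0.44066476821899414, -0.22121471166610718), 0.112345851957798) [ 0.33622518 -0.28921375] [ 0.5520894  -0.13757882]
[ 0.47839351 -0.21294593  0.08346283] [-4.12790239  1.49852982  6.80682211]
col280 [124 123 126 131 132 242 204 157 160 236 241 241 241 241 241 241 241 241
 241 241 240 240 240 240 239 198 125 125 126 125 124 125 125 126 125 124
 125  94  92  92]
0 back edge row 197.4 [ 0.0178 -0.0032  0.0035]
0.1 back edge row 184.6 [ 0.0275 -0.0044  0.0058]
0.2 back edge row 171.9 [ 0.0369 -0.0056  0.009 ]
0.3 back edge row 159.3 [ 0.046  -0.0067  0.0132]
0.35 back edge row 153.0 [ 0.0504 -0.0073  0.0156]
0.42 back edge row 144.3 [ 0.0563 -0.008   0.0194]
0.48 back edge row 136.9 [ 0.0611 -0.0086  0.023 ]
```

View pics/c7.png

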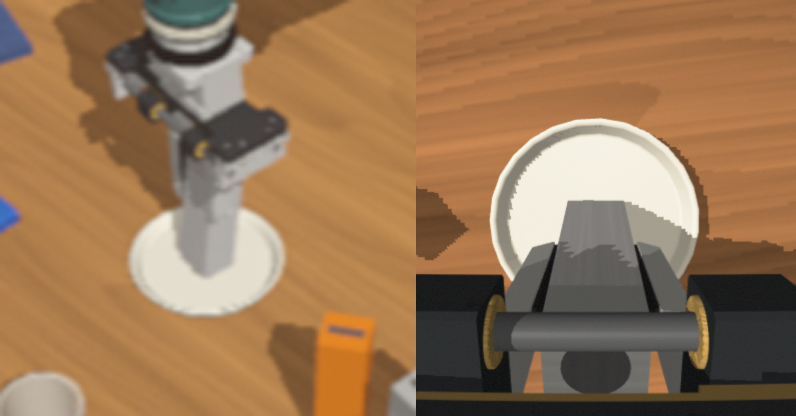

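The tin is upright near the middle of the dish, with its bottom rear edge at row 200, which means a tilt near 0. I'll ease off the press and open.

Emit:
step_arm:
  plan:
    - [[-0.3,0,0.5,0,0],[-0.6,0,1,0,0],[-0.6,0,1.2,0,0],[-0.6,0,1.2,0,0]]

```text
time: 18.07
tool_pos: [0.4785, -0.213, 0.0835]
ee_rot: [3.141, 0.001, -0.125]
wrist_force: [-5.0, 1.1, 5.4]
width: 0.0402
```

Emit:
step_arm:
  plan:
    - [[-0.4,0,0.5,0,0],[-0.8,0.1,1,0,0],[-1,0.1,1.3,0,0],[-1,0.1,1.3,0,0]]

```text
time: 18.4
tool_pos: [0.4786, -0.2128, 0.0838]
ee_rot: [-3.141, -0.001, -0.125]
wrist_force: [0.3, -0.4, -1.9]
width: 0.0399
```

Emit:
step_arm:
  plan:
    - [[0,0,0,0,43],[0,0,0,0,44],[0,0,0,0,46],[0,0,0,0,50],[0,0,0,0,60],[0,0,0,0,80],[0,0,0,0,80],[0,0,0,0,80]]

```text
time: 19.07
tool_pos: [0.4781, -0.2129, 0.0845]
ee_rot: [3.141, -0.0, -0.125]
wrist_force: [-0.9, -0.3, 0.4]
width: 0.0698
```

Emit:
step_arm:
  plan:
    - [[0,0,0,0,80],[0,0,15,0,80],[0,0,40,0,80],[0,0,70,0,80],[0,0,100,0,80],[0,0,130,0,80],[-30,0,140,0,80],[-70,0,140,0,80]]

```text
time: 19.73
tool_pos: [0.4102, -0.2139, 0.228]
ee_rot: [3.138, -0.006, -0.123]
wrist_force: [-0.4, -1.0, -0.3]
width: 0.0752
```

Emit:
step_arm:
  plan:
    - [[-35,-20,0,0,80],[-65,-60,0,0,80],[-80,-100,0,0,80],[-80,-140,0,0,80],[-80,-160,0,0,80],[-80,-160,0,0,80]]

```text
time: 20.23
tool_pos: [0.3266, -0.3771, 0.2234]
ee_rot: [3.14, 0.001, -0.131]
wrist_force: [0.8, 0.3, 0.6]
width: 0.0753
```

Run:
```python
from h import *
s=snap('side');t=snap('top');o=robot.get_obs();print(o['time'],o['tool_pos'],o['wrist_force'])
for n,c in(('t',t),('s',s)):
  for z,P in(('dish .006',[.4785,-.212,.006]),('lid',[.4785,-.212,.146])): print(n,z,proj(c,P).round(1))
a=cv2.resize(s['frame'][130:300,200:420,::-1],None,fx=2.8,fy=2.8,interpolation=2)
b=cv2.resize(t['frame'][150:290,180:385,::-1],None,fx=0.85*2.8*616/488,fy=3,interpolation=2)[:,:616]
b=cv2.resize(t['frame'][205:290,180:385,::-1],(616,255),interpolation=2)
cv2.imwrite('pics/c8.png',np.vstack([a[:340],b]))
```

```text
20.3333 [ 0.32762053 -0.37324971  0.22384349] [ 0.51804264  0.78870462 -1.25631132]
t dish .006 [346.9 252.2]
t lid [352.5 251.8]
s dish .006 [264.1 172.2]
s lid [261.9 138.4]
```

View pics/c8.png

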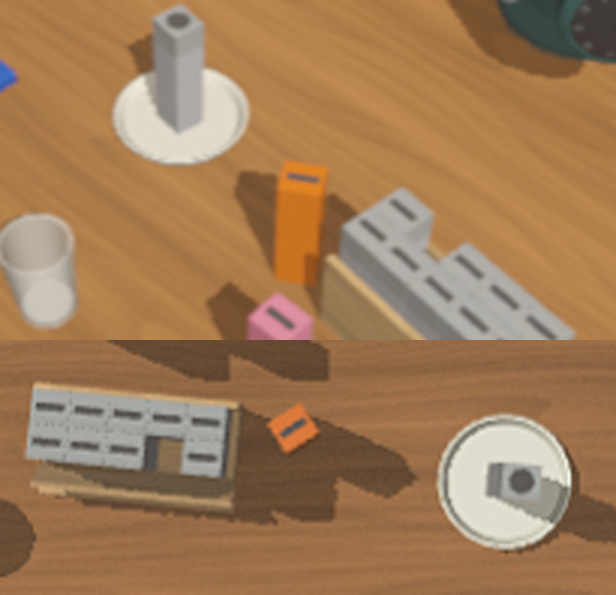

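The tin stands upright mid-dish: its lid disc is at top (353,252) against (352.5,252) expected, and at side (264,136) against (262,138). The other nine tins are upright in the crate, and the arm is clear.

```bash
python3 -c "
from bench import robot
print(robot.close_job())"
```

```text
the job is handed in; nothing more can be done
None
```

The round-mark tin is out of the crate and standing upright in the white dish, and the job was handed in at about 20 s with the arm clear. I tipped it forward with about 5–9 N on its lid until it leaned on the rest. Then I let go, gripped it by its sides and lifted it out still leaning. I stood it up by pressing its front bottom edge on the dish floor and swinging the top over it.

- **Last checks:** the lid sits within about 3 mm of the upright, mid-dish position in both the top and side views. The other nine tins are standing in their places, and the final views show no shift of the dish or cup. The dish measurement before I pivoted the tin agreed with the start. I did not measure the canister again; the arm was not near it after it left the crate.
- **What went wrong:** on the first try at standing the tin up, its edge slid about 9 mm on the dish floor without turning. I went back and pressed with about 15 N, and then it turned without sliding; the dish stayed put in the checks I made while turning it.
- **What disagreed:** one rough lid-height check came out at 0.159 m, because it used a poor pairing of views. The top and side views gave 0.151 m and contact came at 0.148 m, as the text says. The dish-outline fit was no use once the tin and gripper covered it.

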